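# Open the gluing-station sash to the green mark and start the extraction

### The job

Get the shoe-repair gluing station ready: raise its orange-edged clear sash by pushing up under the lip until its lower edge is level with the green bands on the two posts, then press the green button on the yellow control box all the way down and let it go. Leave the sash at that height, and do not disturb the glue bottle, knife or tape roll.

Things in the scene. Friction and masses are not known exactly. Their poses are not given: they have to be found in the camera images.
- screen: Gluing station, fixed. Origin at bench level midway between its two aluminium posts (30 mm square, 480 tall, at y = -190, +190 mm; crossbar on top), in the pane's plane. x points away from the robot, z up. Behind the pane (x 25 to 290): grey box 46 mm high (170 at the rear), clear side panels to 208 mm, a loose shoe last. In front of the posts only the sash lip and 8 mm high feet, 30 mm deep.
- sash (a joint): Height (m) of the sash over its lowest stop, 0 to 0.19, starting below 0.03; its underside is 80 mm + this above the bench. Clear pane 345 wide, 175 mm high, with an orange lip at the bottom, 300 mm wide, 12 thick, jutting 45 mm from the pane's plane to the robot. It slides straight up. Spring-balanced 0.7 kg: 3 to 6 N moves it either way and it stays where left.
- sash_edge (a point): Middle of the lower front edge of the sash's orange lip: at the level of the sash's flat underside, 45 mm in front (station -x) of the pane's plane. Moves with the sash; axes as the station's.
- mark_line (a point): Mid-height of the green bands, at the midpoint between the posts in the pane's plane; axes as the station's. The bands are two green sleeves, 38 mm square and 24 mm high, one on each post, at the same height; that height varies (middle 180 to 240 mm above the bench).
- control: Yellow control box, 100 x 100 x 45 mm, fixed on the bench to the left or right in front of the station. Origin at the centre of its underside. The green push button sits on the middle of its top.
- start_top (a point): Centre of the top face of the green round button (44 mm across), which faces up; it is pressed straight down.
- start (a joint): Travel (m) of the green button: 0 released, 0.008 fully down; it springs back. Fully down takes 5 N.
- glue: Closed white glue bottle with red cap, 64 mm across, 150 mm tall, standing loose on the bench at the side opposite to the control box. Origin at the centre of its underside.
- knife: Yellow retracted utility knife, about 170 mm long, 26 mm wide, 20 mm high, loose on the bench far to the right. Origin under its middle.
- tape: Blue roll, 100 mm across and 25 mm high, lying loose on the bench far to the left. Origin at the centre of its underside.
Mind the look-alikes: they are no part of the job. Several things look just like the control: the one meant starts farthest from the robot's base.

How it is judged:
By the outcome, as a careful person would: the job done as asked, in the order asked, and still so for the second after the job is handed in, with the robot touching nothing.
It also fails if it takes over 58 s, if anything falls off the work surface, if the arm or the gripper's body presses on something with over 40 N, if the wrist force passes 120 N, or if a joint passes its speed limit or range.

### The arm

A 6-joint arm with a two-finger parallel gripper is mounted at the origin on the work surface. World frame = base frame: x ahead of the robot, y to its left, z up, the work surface at z = 0. Lengths are in mm, angles in rad, forces in N, time in s.
With the tool pointing down it reaches from about 350 to 975 mm from the base axis. Payload 7.1 kg.
Tool frame: the origin (TCP) lies midway between the tips of the shut fingers; the grasp point (between the pads) lies 19 mm behind it (ctrl.tcp_to_grasp is the distance from the TCP to the grasp point, in mm); z points along the fingers, y is the line along which they close (so a half turn about z gives the same grasp; the last joint's range is limited). The gripper opens to 88 mm and grips with 3 to 60 N. Pads are 20 mm wide; open, the fingers measure 115 mm over their backs; the gripper's body (75 mm by 178 mm) begins 61 mm behind the grasp point.
Start: joints at [-1.167, 0.423, 1.63, -0, 1.089, -0.019], TCP at [256.462, -569.94, 222.675] pointing down, gripper open.
Joint ranges: [-3, 3], [-0.9, 2.11], [0.09, 2.58], [-1.31, 4.45], [0.11, 2.69], [-2.54, 2.54]. Speed limits (rad/s): [2.39, 2.39, 3.01, 3.14, 3.14, 3.14].

### API

Orientations are given as a rotation vector (axis times angle).
In Python, from workcell import get_obs, cams, ticket, boxes_of, ctrl gives the robot as it stands.
- The arm moves only by the shell command python3 -m creep 'ROWS' [OPENING]. ROWS is JSON, one flat list of numbers, 4 for each row, row after row: the shift along the world's x, y, z in m, then the turn about the world's z in rad. In form: [tx, ty, tz, spin, tx, ty, tz, spin, ...]. A call has 1 to 10 rows; each row is the pose to reach, as a shift and turn from the pose commanded when the call began; what a row does not reach only later rows make up. A row lasts 1/12 s, in which the tool goes at most 41.7 mm and 7.16 degrees, less where a joint would pass 70% of its speed; a pose out of reach is approached as far as the arm can. A call with a gripper value outside its range is refused whole. OPENING is the opening, from 0 (shut) to 1 (fully open), set as the call begins (- or left out, the last holds). The fingers move at their own pace and stop on an object; the grip force is fixed at half the most. Time passes only in rows, so rows that repeat a pose let the fingers close. It gives the time, the measured TCP pose, the force, the opening and the grip force at its end, in the units of the state.
- get_obs(): the state, without advancing time (a new reading comes with each control period).
- cams.get_image(name): name is "side" or "top"; returns (picture, depth): 384x512x3 uint8, red, green, blue; 384x512 float32, mm along the optical axis (not along the pixel's ray), 0 where there is no reading.
- cams.get_calibration(name): a dict with "mtx" (3x3 intrinsics, pixels), "D" ([k1, k2, p1, p2, k3] as OpenCV has them; the pictures are not rectified), "R" (3x3) and "t" (3): a world point X has camera coordinates R X + t. Camera axes: x right, y down, z forward; pixel columns grow to the right and rows downward; lengths in mm; the calibration is good to about 2 mm. A picture is of the moment at which its call begins. get_calibration takes no time and is no camera call.
- ticket.close_job(): hands the job in; it is judged then, once.
Trained networks look in the newest picture that a camera, given by its name, has taken for a name from the list of things; names that differ only in an ending like _2 or _b are one class to them, and where a whole thing is asked for, a point or a joint stands for the part that bears it (a point fixed in the world has none). Each returns a list of dicts, best first, with "score" (0 to 1); they miss things now and then, are a little off and sometimes report something else, mostly with a low value. They report only what shows in the picture. A call takes as long as a camera call. They do not tell look-alikes from the thing itself.
- boxes_of(camera, target): "centre" ([column, row] in pixels, amid what is visible of it).
The state is a dict: "t": time; "qpos": joint angles; "qvel": joint speeds; "joint_torque": joint torques, N m; "ee_pos": TCP position; "orientation": TCP orientation; "ft_force": force on the tool from outside, world axes, zero at the start; "moment": the same for the moment, N m; "width": finger opening in mm; "grasp_force": force on a finger pad.
Only numpy, scipy, OpenCV 4.12 (cv2) and the standard library are available. Lean on these libraries where they do the work, as an engineer would, in place of code of your own. Each camera call takes 0.05 s, during which the arm holds its last target. There are 200 camera calls.

## Working session

There is one attempt and no reset: what is moved stays moved. The work goes in short steps, Python scripts to look and compute and a shell command to move; the robot and the scene stay as the last step left them, time stands still between calls to the robot, and variables do not carry over. Pictures are saved under pics/ and viewed, at most 10 in all, crops included, and the job is handed in when it is done.

```bash
mkdir -p pics; cat > h.py <<'E'
import numpy as np, cv2
from workcell import get_obs, cams, ticket, boxes_of, ctrl
def snap(n,f=None):
    im,d=cams.get_image(n)
    if f: cv2.imwrite('pics/'+f,im[:,:,::-1])
    return im,d
def world(n,d,u,v,z=None):
    c=cams.get_calibration(n);K=np.array(c['mtx']);R=np.array(c['R']);t=np.array(c['t']).ravel()
    p=cv2.undistortPoints(np.array([[[u,v]]],float),K,np.array(c['D'])).ravel()
    r=np.array([p[0],p[1],1.])
    if z is None: return R.T@(r*d[int(round(v)),int(round(u))]-t)
    o=-R.T@t; w=R.T@r; return o+w*(z-o[2])/w[2]
def pix(n,X):
    c=cams.get_calibration(n)
    return cv2.projectPoints(np.array([X],float),cv2.Rodrigues(np.array(c['R']))[0],np.array(c['t'],float),np.array(c['mtx']),np.array(c['D']))[0].ravel()
E
python3 - <<'E'
from h import *
for n in('side','top'):
    im,d=snap(n,n+'0.png')
    for o in('control','start_top','sash','glue','knife','tape','screen'):
        for b in boxes_of(n,o):
            u,v=b['centre'];print(n,o,round(b['score'],2),np.round([u,v]),np.round(world(n,d,u,v)))
print(get_obs())
E
```

```text
side control 0.96 [284. 203.] [ 391. -102.   55.]
side control 0.71 [290. 176.] [ 415. -278.   59.]
side control 0.68 [284. 243.] [337. 102.  44.]
side control 0.57 [327. 182.] [ 256. -315.   45.]
side start_top 0.6 [326. 172.] [ 272. -350.   66.]
side sash 0.66 [181. 183.] [680. 201. 304.]
side sash 0.61 [201. 175.] [699.   6. 193.]
side sash 0.2 [179. 353.] [513. 623.  25.]
side glue 0.61 [229. 268.] [468. 323.  95.]
side knife 0.52 [279. 146.] [ 540. -567.   12.]
side tape 0.6 [173. 334.] [562. 562.  14.]
side screen 0.56 [181. 182.] [678. 204. 308.]
top control 0.94 [345. 211.] [ 425. -300.   77.]
top control 0.74 [247. 232.] [347.  71.  68.]
top control 0.63 [301. 222.] [ 387. -132.   74.]
top control 0.61 [354. 250.] [ 279. -336.   67.]
top start_top 0.68 [246. 233.] [346.  75.  69.]
top start_top 0.62 [360. 252.] [ 268. -358.   66.]
top sash 0.84 [267. 137.] [697.  -5. 135.]
top glue 0.58 [187. 197.] [478. 285. 152.]
top knife 0.65 [410. 180.] [ 547. -577.   12.]
top tape 0.6 [112. 174.] [573. 601.  25.]
top screen 0.94 [266. 111.] [712.   8. 486.]
top screen 0.63 [266. 139.] [695.  -3. 115.]
{'t': 0.8, 'qpos': array([-1.16696860e+00,  4.23090307e-01,  1.62989006e+00, -4.30129992e-07,
        1.08856941e+00, -1.89653752e-02]), 'qvel': array([ 9.20556006e-04, -8.58447736e-05, -5.77244162e-04,  2.98049625e-03,
       -8.30479511e-04, -1.71929051e-03]), 'joint_torque': array([ 5.92300748e-04, -5.44511247e+01, -2.74034500e+01,  6.45708642e-02,
        1.66030205e-02,  1.01430194e-05]), 'ee_pos': array([ 256.48639123, -569.94727692,  222.68503309]), 'orientation': array([3.07161585e+00, 6.59177921e-01, 1.22940890e-05]), 'ft_force': array([0.09716793, 0.18830115, 0.34140375]), 'moment': array([-0.03013882, -0.00131314, -0.01214952]), 'grasp_force': 0.0, 'width': 87.43778865366956}
```

View pics/side0.png

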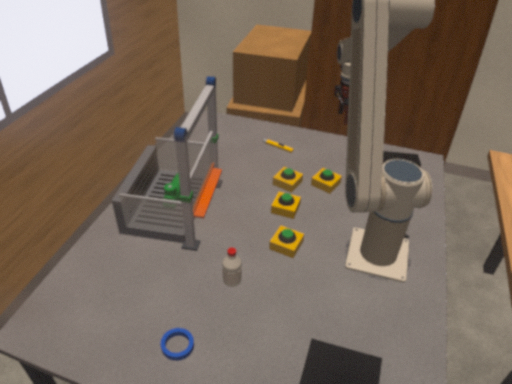

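View pics/top0.png

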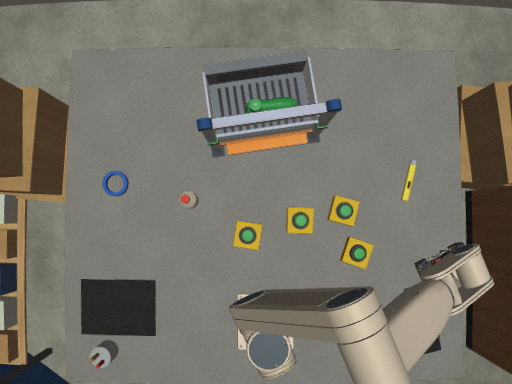

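Candidates for the control (top view): (345,211) r≈520 mm, (354,250) r≈435, (301,222) r≈409, (247,232) r≈354. I choose (345,211), the farthest from the base and on the opposite side from the glue. I'll check it in one crop and measure the lip, bands and button.

```bash
python3 - <<'E'
from h import *
for n in('top','side'):
    im,d=snap(n)
    hsv=cv2.cvtColor(im,cv2.COLOR_RGB2HSV)
    for nm,lo,hi in(('orange',(5,180,150),(15,255,255)),('green',(45,90,40),(85,255,255))):
        m=cv2.inRange(hsv,lo,hi)
        k,l,s,c=cv2.connectedComponentsWithStats(m)
        for i in range(1,k):
            if s[i,4]<8: continue
            v,u=np.nonzero(l==i)
            P=np.array([world(n,d,a,b) for a,b in zip(u,v) if d[b,a]>0])
            print(n,nm,s[i,4],np.round(c[i]),'med',np.round(np.median(P,0)),'min',np.round(P.min(0)),'max',np.round(P.max(0)))
            if nm=='orange' and s[i,4]>200:
                Q=P[(P[:,2]<np.median(P[:,2])+6)].astype(np.float32)
                print(' rect',cv2.minAreaRect(Q[:,:2].copy()),'z',np.percentile(Q[:,2],[2,25,50,75,98]))
    if n=='top':
        cv2.imwrite('pics/c1.png',cv2.resize(im[90:280,190:430,::-1],None,fx=3,fy=3,interpolation=cv2.INTER_CUBIC))
    else: cv2.imwrite('pics/c2.png',cv2.resize(im[70:260,110:310,::-1],None,fx=3,fy=3,interpolation=cv2.INTER_CUBIC))
E
```

```text
top orange 11 [242. 142.] med [681.  87. 120.] min [671.  80. 116.] max [685.  95. 132.]
top orange 8 [249. 141.] med [685.  60. 122.] min [681.  54. 118.] max [688.  72. 126.]
top orange 32 [232. 145.] med [673. 122. 121.] min [659. 102. 110.] max [680. 143. 137.]
top green 517 [270. 104.] med [828. -17. 107.] min [ 797. -121.   41.] max [867.  74. 141.]
top green 25 [321. 126.] med [ 712. -182.  250.] min [ 709. -208.  245.] max [ 723. -169.  260.]
top green 26 [213. 142.] med [657. 182. 253.] min [653. 169. 245.] max [673. 203. 294.]
top green 105 [345. 210.] med [ 430. -302.   69.] min [ 407. -324.   52.] max [ 449. -281.   79.]
top green 107 [301. 220.] med [ 393. -134.   70.] min [ 374. -153.   51.] max [ 412. -112.   81.]
top green 108 [247. 235.] med [337.  70.  70.] min [314.  51.  50.] max [356.  89.  79.]
top green 108 [359. 253.] med [ 266. -354.   70.] min [ 244. -374.   57.] max [ 286. -333.   81.]
side orange 519 [207. 193.] med [677.  15. 118.] min [ 640. -145.  111.] max [715. 142. 133.]
 rect ((676.7429809570312, -2.0471954345703125), (41.92134475708008, 292.75848388671875), 8.426920890808105) z [113.43435822 116.65034866 118.18822479 119.84277344 123.13469025]
side green 48 [288. 172.] med [ 427. -295.   69.] min [ 409. -321.   58.] max [ 443. -282.   74.]
side green 54 [327. 173.] med [ 264. -344.   69.] min [ 246. -372.   54.] max [ 283. -331.   77.]
side green 306 [175. 190.] med [809.  46. 111.] min [653. -70.  66.] max [849. 210. 335.]
side green 68 [286. 197.] med [ 390. -124.   68.] min [ 370. -152.   55.] max [ 411. -108.   76.]
side green 82 [287. 234.] med [334.  76.  69.] min [314.  53.  51.] max [357.  93.  79.]
```

View pics/c1.png

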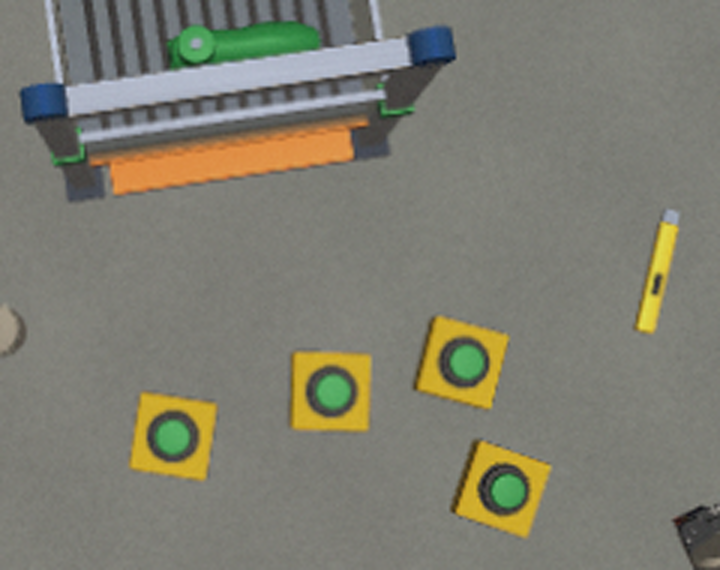

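View pics/c2.png

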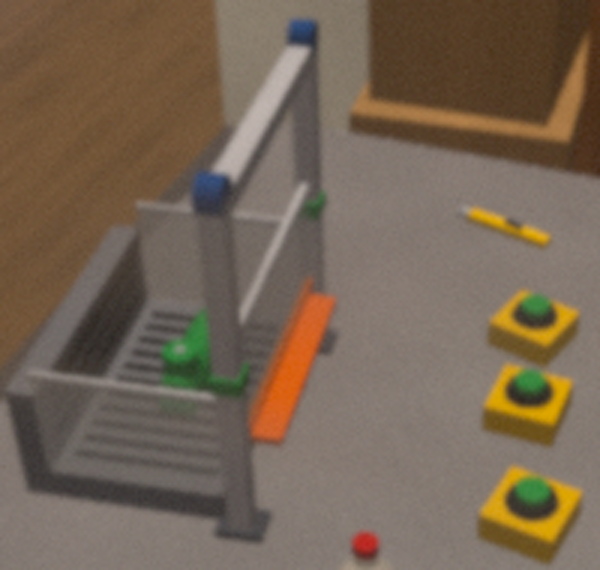

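c1: the chosen button is at crop (465,360), beyond the other three boxes. c2: the orange lip is at (295,365) and the bands are at (315,205) and (238,378), well above it. The tool always points down, so I need the gripper and wrist profile and the band height before choosing a contact.

```bash
cat >> h.py <<'E'
def green_scene(n,im):
    return cv2.inRange(cv2.cvtColor(im,cv2.COLOR_RGB2HSV),(45,80,40),(85,255,255))
E
python3 - <<'E'
from h import *
yaw=np.radians(8.5);xs=np.array([np.cos(yaw),np.sin(yaw),0]);ys=np.array([-np.sin(yaw),np.cos(yaw),0]);O=np.array([699,1.3,0])
for n in('top','side'):
    im,d=snap(n);g=green_scene(n,im)
    for s in(1,-1):
        best=[]
        for dx in range(-16,17,4):
          for h in range(170,256,3):
            c=O+xs*dx+ys*190*s+[0,0,h]
            P=[pix(n,c+xs*a*19+ys*b*19+np.array([0,0,12*e])) for a in(-1,1) for b in(-1,1) for e in(-1,1)]
            hull=cv2.convexHull(np.array(P,np.float32)).astype(np.int32)
            M=np.zeros(g.shape,np.uint8);cv2.fillConvexPoly(M,hull,1)
            W=cv2.dilate(M,np.ones((9,9)))
            best.append(((M&(g>0)).sum()/((M>0)|((W>0)&(g>0))).sum(),dx,h))
        print(n,s,sorted(best)[::-1][:4])
    v,u=np.nonzero(d>0)
    P=np.array([world(n,d,a,b) for a,b in zip(u,v)])
    t=get_obs()['ee_pos'];r=P-t
    a=-1.167;e=np.array([np.cos(a),np.sin(a)]);f=np.array([-e[1],e[0]])
    R=r[:,:2]@e;L=r[:,:2]@f
    for z in range(-10,420,30):
        k=(r[:,2]>z)&(r[:,2]<z+30)&(np.hypot(R,L)<200)
        if k.sum()>3: print(n,z,'rad',np.round([R[k].min(),R[k].max()]),'lat',np.round([L[k].min(),L[k].max()]),k.sum())
print(pix('side',get_obs()['ee_pos']),pix('top',get_obs()['ee_pos']))
E
```

```text
top 1 [(np.float64(0.2191780821917808), 8, 179), (np.float64(0.21333333333333335), 12, 182), (np.float64(0.21333333333333335), 12, 179), (np.float64(0.21333333333333335), 8, 185)]Traceback (most recent call last):
  File "<stdin>", line 10, in <module>
  File "h.py", line 14, in pix
    c=cams.get_calibration(n)
ValueError: time passes only in moves, steps and waits
```

```bash
sed -i 's/cams.get_calibration(n)/CAL[n]/; /^def snap/i CAL={n:cams.get_calibration(n) for n in ("side","top")}' h.py
python3 - <<'E'
from h import *
yaw=np.radians(8.5);xs=np.array([np.cos(yaw),np.sin(yaw),0]);ys=np.array([-np.sin(yaw),np.cos(yaw),0]);O=np.array([699,1.3,0])
t=get_obs()['ee_pos']
for n in('top','side'):
    im,d=snap(n);g=green_scene(n,im)
    v,u=np.nonzero((g>0)&(d>0))
    P=np.array([world(n,d,a,b) for a,b in zip(u,v)]);S=(P-O)@np.array([xs,ys,[0,0,1]]).T
    for s in(1,-1):
        k=(abs(S[:,0])<35)&(abs(S[:,1]*s-190)<35)
        print(n,s,'band st',np.round(np.percentile(S[k],[5,50,95],axis=0)).tolist(),'rows',v[k].min(),v[k].max(),'cols',u[k].min(),u[k].max(),k.sum())
        for h in(180,200,220,240):
            c=O+ys*190*s
            q=np.array([pix(n,c+xs*a*19+ys*b*19+np.array([0,0,h+12*e])) for a in(-1,1) for b in(-1,1) for e in(-1,1)])
            print('  h',h,'cols',np.round(q[:,0].min(),1),np.round(q[:,0].max(),1),'rows',np.round(q[:,1].min(),1),np.round(q[:,1].max(),1))
    v,u=np.nonzero(d>0)
    P=np.array([world(n,d,a,b) for a,b in zip(u,v)])
    r=P-t
    a=-1.167;e=np.array([np.cos(a),np.sin(a)]);f=np.array([-e[1],e[0]])
    R=r[:,:2]@e;L=r[:,:2]@f
    for z in range(-10,420,30):
        k=(r[:,2]>z)&(r[:,2]<z+30)&(np.hypot(R,L)<200)
        if k.sum()>3: print(n,z,'rad',np.round([R[k].min(),R[k].max()]),'lat',np.round([L[k].min(),L[k].max()]),k.sum())
E
```

```text
top 1 band st [[-17.0, 170.0, 245.0], [-14.0, 183.0, 252.0], [13.0, 204.0, 270.0]] rows 133 144 cols 207 218 32
  h 180 cols 206.6 219.2 rows 135.6 148.7
  h 200 cols 206.0 218.8 rows 134.6 147.9
  h 220 cols 205.4 218.3 rows 133.5 147.0
  h 240 cols 204.7 217.9 rows 132.5 146.1
top -1 band st [[-17.0, -207.0, 244.0], [-14.0, -185.0, 253.0], [6.0, -171.0, 261.0]] rows 118 128 cols 316 327 31
  h 180 cols 311.6 324.6 rows 120.2 133.3
  h 200 cols 312.3 325.5 rows 119.0 132.3
  h 220 cols 313.0 326.4 rows 117.7 131.2
  h 240 cols 313.7 327.3 rows 116.5 130.2
top -10 rad [41. 51.] lat [-6. 13.] 9
top 20 rad [42. 44.] lat [ 0. 12.] 5
top 50 rad [-80.  55.] lat [-31.  21.] 4
top 80 rad [-90.  87.] lat [-22.  35.] 152
top 110 rad [-93.  86.] lat [-11.  34.] 190
top 140 rad [-45.   2.] lat [16. 35.] 19
top 170 rad [-45.   5.] lat [23. 36.] 26
top 230 rad [-37. -32.] lat [-22.  -5.] 6
top 260 rad [-48.  39.] lat [-45.  61.] 61
top 290 rad [-97.  42.] lat [-46.  62.] 184
top 320 rad [-148.   39.] lat [-60.  63.] 748
top 350 rad [-161.   24.] lat [-60.  62.] 711
top 380 rad [-191.  -35.] lat [
[... 522 characters left out ...]
.8 rows 140.5 151.3
  h 220 cols 207.3 218.7 rows 136.4 147.2
  h 240 cols 207.1 218.6 rows 132.2 143.1
side -10 rad [-60.  52.] lat [-11.  15.] 39
side 20 rad [-61.  54.] lat [-6. 15.] 44
side 50 rad [-78.  58.] lat [-7. 16.] 26
side 80 rad [-88.  83.] lat [ 2. 37.] 101
side 110 rad [-96.  90.] lat [ 2. 34.] 115
side 140 rad [-46.  12.] lat [ 6. 32.] 44
side 170 rad [-49.  21.] lat [ 5. 38.] 63
side 200 rad [-41.  21.] lat [ 9. 39.] 69
side 230 rad [-42.  29.] lat [15. 41.] 63
side 260 rad [-56.  33.] lat [15. 61.] 57
side 290 rad [-102.   37.] lat [44. 61.] 64
side 320 rad [-143.   39.] lat [54. 66.] 94
side 350 rad [-129.   10.] lat [57. 63.] 76
side 380 rad [-123.  -44.] lat [57. 60.] 36
```

The band middle is about 238 mm and the lip underside about 106 mm (sash about 26 mm). The tool can't tilt, so nothing on it can get under the lip. I'll press the open front finger's back against the lip's front edge and drag it up by friction, since only 3–6 N is needed.

```bash
python3 -m creep '[0.30,0.55,0,1.296,0.30,0.55,0,1.296,0.30,0.55,0,1.296,0.30,0.55,0,1.296,0.30,0.55,0,1.296,0.30,0.55,0,1.296,0.30,0.55,0,1.296,0.30,0.55,0,1.296,0.30,0.55,0,1.296,0.30,0.55,0,1.296]' 1; python3 -c "
from h import *
o=get_obs();print(o['ee_pos'],o['orientation'],2*np.arctan2(o['orientation'][1],o['orientation'][0])-np.pi/2)"
```

```text
t: 1.88
ee_pos: [456.7, -202.3, 223.0]
orientation: [2.098, 2.338, 0.0]
ft_force: [0.7, -0.2, 0.2]
width: 87.8
grasp_force: 0.0
[ 456.66457589 -202.27700679  223.00108397] [2.09776402e+00 2.33768618e+00 2.77794154e-04] 0.1080785764033858
```

```bash
python3 -m creep '[0.10,0.182,0,0.046,0.10,0.182,0,0.046,0.10,0.182,0,0.046,0.10,0.182,0,0.046,0.10,0.182,0,0.046,0.10,0.182,-0.135,0.046,0.10,0.182,-0.135,0.046,0.10,0.182,-0.135,0.046,0.10,0.182,-0.135,0.046,0.10,0.182,-0.135,0.046]'; python3 - <<'E'
from h import *
o=get_obs();print(o['ee_pos'],2*np.arctan2(o['orientation'][1],o['orientation'][0])-np.pi/2)
im,d=snap('side')
cv2.imwrite('pics/s2.png',cv2.resize(im[70:260,110:360,::-1],None,fx=3,fy=3,interpolation=cv2.INTER_CUBIC))
E
```

```text
t: 2.72
ee_pos: [553.6, -21.9, 84.9]
orientation: [-2.047, -2.376, 0.006]
ft_force: [0.4, -0.6, 0.8]
width: 87.5
grasp_force: 0.0
[553.5727779  -21.93921834  84.89689416] -6.1350555627233
```

View pics/s2.png

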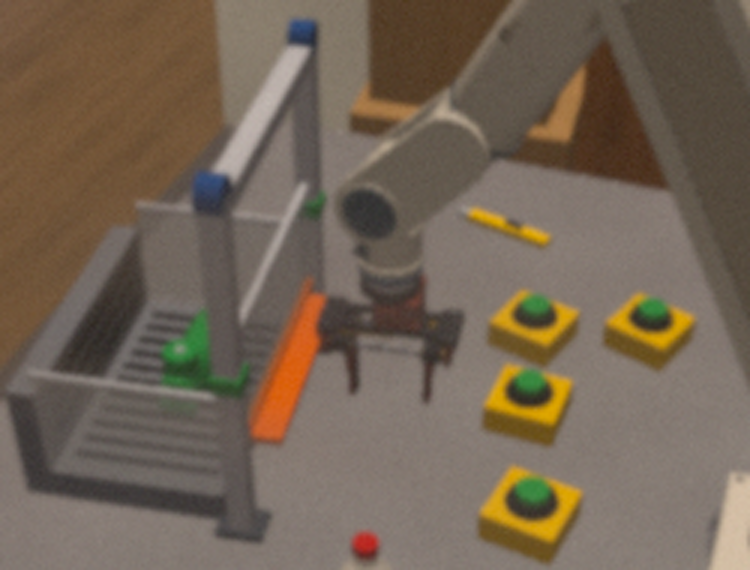

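The picture shows the gripper facing the lip at crop (350,370), with the body wing above lip height.

```bash
python3 -m creep '[0.010,0.0015,0,0,0.020,0.003,0,0,0.030,0.0045,0,0,0.036,0.0053,0,0,0.038,0.0056,0,0,0.038,0.0056,0,0]'; python3 -m creep '[0.002,0.0003,0,0,0.004,0.0006,0,0,0.004,0.0006,0,0]';python3 -m creep '[0.002,0.0003,0,0,0.003,0.0004,0,0,0.003,0.0004,0,0]'
```

```text
t: 3.27
ee_pos: [595.1, -16.5, 88.3]
orientation: [2.05, 2.379, 0.001]
ft_force: [0.1, -0.3, -0.5]
width: 87.4
grasp_force: 0.0
t: 3.52
ee_pos: [598.1, -15.9, 87.7]
orientation: [-2.051, -2.38, 0.0]
ft_force: [0.3, 0.4, -0.1]
width: 87.9
grasp_force: 0.0
t: 3.77
ee_pos: [601.2, -15.6, 87.7]
orientation: [2.051, 2.379, 0.0]
ft_force: [-0.0, 0.0, -0.0]
width: 88.1
grasp_force: 0.0
```

```bash
for i in 1 ; do python3 -m creep '[0.002,0.0003,0,0,0.002,0.0003,0,0]' | grep -E 'pos|ft|wid'; done; python3 -m creep '[0.002,0.0003,0,0,0.002,0.0003,0,0]'| grep -E 'pos|ft|wid'; python3 -m creep '[0.002,0.0003,0,0,0.002,0.0003,0,0]'| grep -E 'pos|ft|wid'
```

```text
ee_pos: [603.3, -15.2, 87.7]
ft_force: [0.3, -1.3, 0.2]
width: 87.8
ee_pos: [604.9, -14.9, 87.6]
ft_force: [-0.2, -0.4, 0.5]
width: 87.9
ee_pos: [605.0, -14.9, 87.2]
ft_force: [-6.2, -1.1, 3.9]
width: 87.6
```

```bash
python3 -m creep '[0.002,0.0003,0,0,0.002,0.0003,0,0]'| grep -E 'pos|ft|wid'; python3 -m creep '[0.001,0.0002,0,0,0.001,0.0002,0.002,0,0.001,0.0002,0.004,0,0.001,0.0002,0.006,0,0.001,0.0002,0.008,0]'| grep -E 'pos|ft|wid'
```

```text
ee_pos: [605.0, -14.9, 86.6]
ft_force: [-12.6, -3.5, 4.5]
width: 87.9
ee_pos: [604.9, -14.8, 93.4]
ft_force: [-9.7, -4.3, -5.4]
width: 87.9
```

```bash
cat >> h.py <<'E'
def lip():
    im,d=snap('side')
    m=cv2.inRange(cv2.cvtColor(im,cv2.COLOR_RGB2HSV),(5,180,150),(15,255,255))
    v,u=np.nonzero((m>0)&(d>0));P=np.array([world('side',d,a,b) for a,b in zip(u,v)])
    o=get_obs();print('lip top',np.median(P[:,2]),len(P),'tcp',np.round(o['ee_pos'],1),'f',np.round(o['ft_force'],1),'t',o['t'])
E
python3 -c "from h import *;lip();lip()"
python3 -m creep '[0.002,0.0003,0.003,0,0.002,0.0003,0.006,0,0.002,0.0003,0.009,0,0.002,0.0003,0.012,0,0.002,0.0003,0.015,0,0.002,0.0003,0.015,0]'| grep -E 'pos|ft|wid'
python3 -c "from h import *;lip()"
```

```text
lip top 123.49207395135603 349 tcp [605.  -14.8  93.8] f [-10.3  -4.2  -2. ] t 4.9
lip top 124.05536762690821 350 tcp [605.  -14.8  93.7] f [-10.   -4.3  -0.9] t 4.95
ee_pos: [604.9, -14.8, 108.1]
ft_force: [-17.2, -5.3, 1.1]
width: 87.6
lip top 138.1075355645312 352 tcp [604.9 -14.8 108.1] f [-16.7  -6.4   1.5] t 5.5
```

Friction works: the lip rises with the finger.

```bash
python3 -m creep '[0,0,0.003,0,0,0,0.007,0,0,0,0.012,0,0,0,0.017,0,0,0,0.022,0,0,0,0.027,0,0,0,0.032,0,0,0,0.036,0,0,0,0.039,0,0,0,0.040,0]'| grep -E 'pos|ft|wid'
python3 -c "from h import *;lip()"
python3 -m creep '[0,0,0.003,0,0,0,0.007,0,0,0,0.012,0,0,0,0.017,0,0,0,0.022,0,0,0,0.027,0,0,0,0.032,0,0,0,0.036,0,0,0,0.039,0,0,0,0.040,0]'| grep -E 'pos|ft|wid'
python3 -c "from h import *;lip()"
```

```text
ee_pos: [604.9, -14.8, 147.8]
ft_force: [-14.9, -5.0, -4.4]
width: 87.6
lip top 177.83888133702197 359 tcp [604.9 -14.8 147.8] f [-16.9  -5.1  -0.4] t 6.3833
ee_pos: [604.9, -14.8, 187.6]
ft_force: [-16.7, -5.4, -4.3]
width: 87.5
lip top 217.333664254385 352 tcp [604.9 -14.8 187.7] f [-18.   -5.   -0.7] t 7.2667
```

```bash
python3 -m creep '[0,0,0.003,0,0,0,0.007,0,0,0,0.012,0,0,0,0.017,0,0,0,0.022,0,0,0,0.025,0,0,0,0.025,0]'| grep -E 'pos|ft|wid'
python3 - <<'E'
from h import *;lip()
for n,(r0,r1,c0,c1) in (('side',(110,230,160,280)),('top',(95,175,190,350))):
    im,d=snap(n)
    cv2.imwrite(f'pics/b{n}.png',cv2.resize(im[r0:r1,c0:c1,::-1],None,fx=5,fy=5,interpolation=cv2.INTER_CUBIC))
    g=green_scene(n,im)
    yaw=.148;xs=np.array([np.cos(yaw),np.sin(yaw),0]);ys=np.array([-np.sin(yaw),np.cos(yaw),0]);O=np.array([699,1.3,0])
    m=cv2.inRange(cv2.cvtColor(im,cv2.COLOR_RGB2HSV),(5,180,150),(15,255,255))
    for nm,M in(('green',g),('orange',m)):
        v,u=np.nonzero((M>0)&(d>0));P=np.array([world(n,d,a,b) for a,b in zip(u,v)]);S=(P-O)@np.array([xs,ys,[0,0,1]]).T
        if nm=='green':
            for s in(1,-1):
                k=(abs(S[:,0])<35)&(abs(S[:,1]*s-190)<30)
                print(n,nm,s); print(np.c_[u,v,np.round(S)][k][:60].astype(int).tolist())
        else: print(n,nm,np.round(np.percentile(S,[2,10,50,90,98],axis=0),0).tolist())
E
```

```text
ee_pos: [604.9, -14.8, 212.9]
ft_force: [-20.5, -5.8, 1.3]
width: 87.7
lip top 242.74763227260627 352 tcp [604.9 -14.8 212.9] f [-18.6  -4.6   1. ] t 7.9
side green 1
[[178, 175, 19, 198, 333], [179, 181, 16, 203, 312], [179, 183, 17, 202, 303], [179, 184, 17, 203, 299], [191, 191, -12, 172, 250], [191, 192, -14, 178, 251], [192, 192, -17, 177, 251], [191, 193, -15, 183, 250], [192, 193, -17, 176, 245], [190, 194, -14, 189, 251], [191, 194, -18, 192, 254], [180, 195, 19, 197, 247], [190, 195, -15, 192, 249], [191, 195, -15, 182, 241], [179, 196, 19, 207, 251], [180, 196, 17, 205, 250], [181, 196, 11, 210, 255], [182, 196, 9, 206, 252], [183, 196, 4, 210, 256], [184, 196, 5, 199, 247], [189, 196, -13, 200, 251], [190, 196, -16, 197, 248], [191, 196, -16, 186, 240], [179, 197, 20, 207, 247], [180, 197, 16, 208, 248], [181, 197, 14, 203, 244], [182, 197, 10, 204, 246], [183, 197, 6, 206, 248], [184, 197, 2, 206, 249], [185, 197, -2, 207, 251], [186, 197, -3, 203, 247], [187, 197, -8, 207, 251], [188, 197, -11, 205, 250], [189, 197, -15, 207, 252], [190, 197, -17, 201, 248], [191, 197, -
[... 1767 characters left out ...]
3, -190, 259], [323, 126, -12, -195, 251], [324, 126, -12, -199, 249], [325, 126, -13, -202, 250], [326, 126, -13, -206, 249], [327, 126, -14, -209, 252], [317, 127, -13, -173, 255], [318, 127, -13, -177, 251], [319, 127, -13, -182, 247], [320, 127, -15, -184, 255], [321, 127, -16, -187, 256], [322, 127, -14, -192, 245], [323, 127, -16, -194, 252], [324, 127, -16, -198, 248], [325, 127, -17, -201, 251], [326, 127, -17, -205, 251], [317, 128, -15, -174, 247], [318, 128, -16, -178, 244], [319, 128, -17, -181, 249], [320, 128, -17, -185, 246], [321, 128, -16, -189, 240]]
top orange [[-40.0, -141.0, 237.0], [-30.0, -118.0, 239.0], [-11.0, 99.0, 244.0], [-4.0, 137.0, 252.0], [-2.0, 147.0, 256.0]]
```

View pics/bside.png

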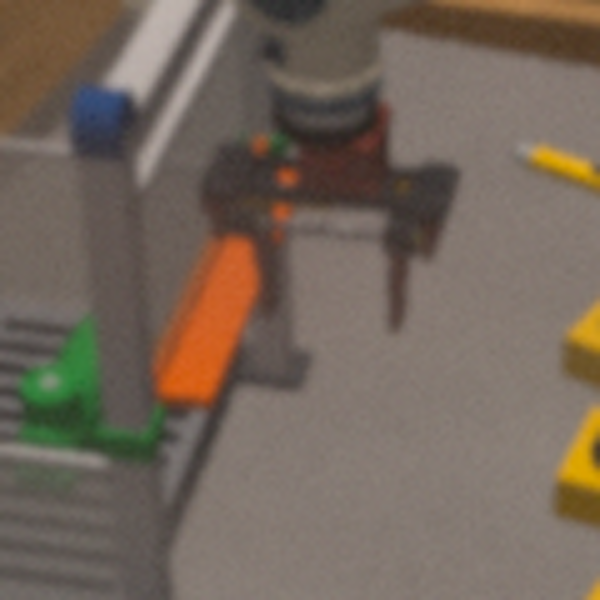

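The left band is at crop (125,440) and the lip's left end at (185,385). The finger is still on the lip edge. I'll refine the relative height now.

```bash
cat > m.py <<'E'
from h import *
from scipy.optimize import least_squares
xs=np.array([np.cos(.148),np.sin(.148),0]);ys=np.array([-np.sin(.148),np.cos(.148),0]);O=np.array([699,1.3,0])
def gimg(n,k=4): return np.mean([snap(n)[0].astype(float) for _ in range(k)],0)
def edges(prof,rows):
    p=(prof-prof.min())/(prof.max()-prof.min());i=p.argmax()
    a=i
    while p[a]>.5:a-=1
    b=i
    while p[b]>.5:b+=1
    return rows[a]+(.5-p[a])/(p[a+1]-p[a]), rows[b-1]+(p[b-1]-.5)/(p[b-1]-p[b])
def zon(n,u,v,off,ax):   # ray with vertical plane (P-O).ax=off
    c=CAL[n];R=np.array(c['R']);t=np.array(c['t']).ravel()
    p=cv2.undistortPoints(np.array([[[u,v]]],float),np.array(c['mtx']),np.array(c['D'])).ravel()
    o=-R.T@t;w=R.T@np.array([p[0],p[1],1]);s=(off-(o-O)@ax)/(w@ax);return o+s*w
im=gimg('side');G=im[:,:,1]-(im[:,:,0]+im[:,:,2])/2
r=np.arange(190,210)
for u in(184,185,186,187,188):
    a,b=edges(G[190:210,u],r);print('band side col',u,round(a,1),round(b,1),'z',[round(zon('side',u,x,209,ys)[2],1) for x in(a,b)])
Q=im[:,:,0]-im[:,:,2]
r=np.arange(178,200)
for u in range(193,201):
    try:a,b=edges(Q[178:200,u],r)
    except IndexError:continue
    P=zon('side',u,b,150,ys);print('lip col',u,round(a,1),round(b,1),'end-face lower z',round(P[2],1),'xs',round((P-O)@xs,1))
t=gimg('top')
G=t[:,:,1]-(t[:,:,0]+t[:,:,2])/2;Q=t[:,:,0]-t[:,:,2]
D=np.median([snap('top')[1] for _ in range(4)],0)
for nm,M in(('band',G>45),('lip',cv2.erode((Q>120).astype(np.uint8),np.ones((3,3)))>0)):
    v,u=np.nonzero(M&(D>0));P=np.array([world('top',D,a,b) for a,b in zip(u,v)]);S=(P-O)@np.array([xs,ys,[0,0,1]]).T
    k=(abs(abs(S[:,1])-190)<25)&(abs(S[:,0])<25) if nm=='band' else (S[:,0]<-8)&(abs(S[:,1])<150)&(S[:,0]>-45)
    print(nm,k.sum(),np.round(np.percentile(S[k,2],[10,25,50,75,90]),1))
E
python3 m.py
```

```text
band side col 184 195.2 200.7 z [np.float64(259.3), np.float64(234.8)]
band side col 185 195.2 201.0 z [np.float64(259.7), np.float64(234.4)]
band side col 186 195.4 201.3 z [np.float64(259.6), np.float64(233.5)]
band side col 187 195.6 201.3 z [np.float64(259.3), np.float64(233.8)]
band side col 188 195.5 201.1 z [np.float64(260.0), np.float64(235.7)]
lip col 193 199.9 189.4 end-face lower z 239.5 xs -12.5
lip col 194 199.9 189.5 end-face lower z 240.0 xs -16.1
lip col 195 199.8 189.5 end-face lower z 240.4 xs -19.7
lip col 196 199.6 189.5 end-face lower z 240.8 xs -23.3
lip col 197 199.6 189.7 end-face lower z 240.7 xs -26.8
lip col 198 199.5 189.8 end-face lower z 240.9 xs -30.4
lip col 199 199.5 189.9 end-face lower z 240.8 xs -34.0
lip col 200 199.5 190.1 end-face lower z 240.5 xs -37.5
band 28 [248.5 249.5 251.  253.1 255.4]
lip 294 [240.6 241.9 243.1 244.3 245.3]
```

```bash
python3 -m creep '[0,0,0.002,0,0,0,0.004,0,0,0,0.006,0,0,0,0.007,0,0,0,0.007,0]'| grep -E 'pos|ft|wid'; python3 m.py | awk 'NR==3||NR==10||NR>13'
```

```text
ee_pos: [604.9, -14.8, 219.4]
ft_force: [-17.8, -4.4, -2.2]
width: 87.2
band side col 186 195.4 201.2 z [np.float64(259.5), np.float64(233.8)]
lip col 197 199.5 188.3 end-face lower z 246.7 xs -27.2
band 29 [248.3 249.2 251.1 251.9 254.1]
lip 294 [247.  248.  249.3 250.6 252. ]
```

```bash
python3 -m creep '[-0.003,-0.0004,0,0,-0.008,-0.0012,0,0,-0.016,-0.0024,0,0,-0.030,-0.0044,0,0,-0.050,-0.0074,0,0,-0.070,-0.01,0,0,-0.070,-0.01,0,0]'| grep -E 'pos|ft|wid'; python3 -m creep '[-0.112,-0.277,-0.06,0,-0.112,-0.277,-0.06,0,-0.112,-0.277,-0.06,0,-0.112,-0.277,-0.06,0,-0.112,-0.277,-0.06,0,-0.112,-0.277,-0.06,0,-0.112,-0.277,-0.06,0,-0.112,-0.277,-0.06,0,-0.112,-0.277,-0.06,0,-0.112,-0.277,-0.06,0]' 0| grep -E 'pos|ft|wid'; python3 m.py | awk 'NR==3||NR==10||NR>13'
```

```text
ee_pos: [538.9, -24.0, 222.8]
ft_force: [0.3, -0.6, 0.0]
width: 87.7
ee_pos: [430.4, -301.4, 162.9]
ft_force: [0.7, -0.3, -0.3]
width: 24.8
band side col 186 195.4 201.1 z [np.float64(259.5), np.float64(234.5)]
lip col 197 199.5 188.4 end-face lower z 246.7 xs -27.2
band 30 [248.7 249.4 250.9 254.1 255.8]
lip 707 [247.1 248.1 249.4 250.8 251.9]
```

```bash
python3 -m creep '[-0.002,0,-0.03,0,-0.002,0,-0.055,0,-0.002,0,-0.07,0,-0.002,0,-0.077,0,-0.002,0,-0.077,0]' 0| grep -E 'pos|ft|wid'; python3 -m creep '[0,0,-0.003,0,0,0,-0.006,0,0,0,-0.008,0,0,0,-0.008,0]'| grep -E 'pos|ft|wid'
python3 - <<'E'
from h import *
im,d=snap('side');cv2.imwrite('pics/p.png',cv2.resize(im[120:220,240:360,::-1],None,fx=5,fy=5,interpolation=cv2.INTER_CUBIC))
E
```

```text
ee_pos: [427.1, -300.2, 84.2]
ft_force: [-0.6, 0.3, 0.3]
width: 0.7
ee_pos: [428.2, -301.0, 78.0]
ft_force: [0.0, -0.7, 0.7]
width: 0.5
```

View pics/p.png

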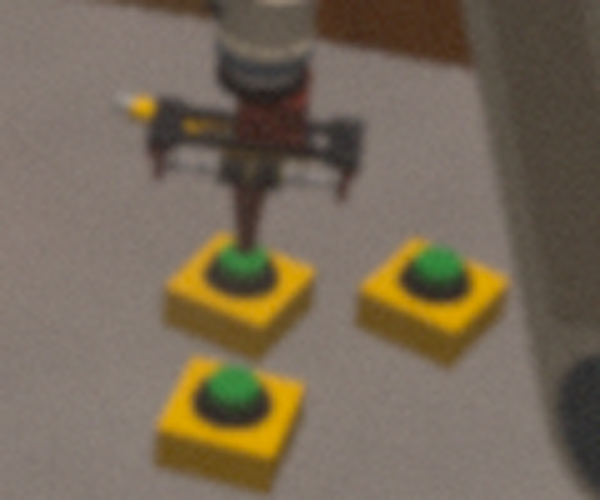

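The closed fingertips are right over the chosen button, at crop (245,250). Pressing down in small steps.

```bash
for k in 1; do python3 -m creep '[0,0,-0.003,0,0,0,-0.005,0,0,0,-0.005,0]'| grep -E 'pos|ft'; python3 -m creep '[0,0,-0.002,0,0,0,-0.002,0]'| grep -E 'pos|ft'; python3 -m creep '[0,0,-0.002,0,0,0,-0.002,0]'| grep -E 'pos|ft';python3 -m creep '[0,0,-0.002,0,0,0,-0.002,0]'| grep -E 'pos|ft'; done
```

```text
ee_pos: [427.8, -300.8, 72.4]
ft_force: [0.3, 0.2, -0.1]
ee_pos: [427.9, -300.8, 70.4]
ft_force: [-0.3, 0.0, 0.7]
ee_pos: [428.1, -300.9, 68.5]
ft_force: [-0.2, 0.0, 1.8]
ee_pos: [428.1, -300.9, 66.6]
ft_force: [-0.2, 0.3, 2.1]
```

```bash
python3 -m creep '[0,0,-0.002,0,0,0,-0.002,0]'| grep -E 'pos|ft'; python3 -m creep '[0,0,-0.002,0,0,0,-0.002,0]'| grep -E 'pos|ft'; python3 -m creep '[0,0,-0.002,0,0,0,-0.002,0]'| grep -E 'pos|ft'
```

```text
ee_pos: [428.1, -300.9, 64.6]
ft_force: [-0.1, -0.7, 3.5]
ee_pos: [428.1, -300.9, 62.6]
ft_force: [0.5, 0.2, 4.2]
ee_pos: [428.1, -301.0, 61.2]
ft_force: [-1.5, 1.2, 10.5]
```

```bash
python3 -m creep '[0,0,-0.001,0,0,0,-0.001,0,0,0,-0.001,0]'| grep -E 'pos|ft'; python3 -m creep '[0,0,0.004,0,0,0,0.010,0,0,0,0.02,0,0,0,0.05,0,0,0,0.09,0,0,0,0.09,0,0,0,0.09,0]'| grep -E 'pos|ft'; python3 - <<'E'
from h import *
im,d=snap('side');cv2.imwrite('pics/end.png',im[:,:,::-1])
E
python3 m.py | awk 'NR==3||NR==10||NR>13'
```

```text
ee_pos: [428.2, -301.0, 61.0]
ft_force: [-3.4, 2.8, 21.1]
ee_pos: [429.2, -301.7, 151.9]
ft_force: [0.6, -1.2, 0.2]
band side col 186 195.4 201.2 z [np.float64(259.6), np.float64(233.8)]
lip col 197 199.5 188.3 end-face lower z 246.7 xs -27.2
band 30 [248.5 250.3 251.7 253.1 254.7]
lip 710 [247.1 248.1 249.5 250.7 251.8]
```

View pics/end.png

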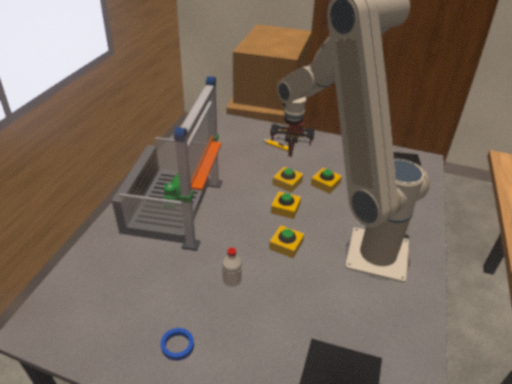

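The lip at (207,163) is level with the bands, the button has been released, and the bottle, knife and tape haven't moved. Handing in.

```bash
python3 -c "from workcell import ticket;print(ticket.close_job())"
```

```text
the job is handed in; nothing more can be done
None
```

I raised the sash to within about 2 mm of the green bands' mid-height (dragged up by finger friction on the lip's front edge, as the tool can't tilt to push from underneath), then pressed the farthest control's green button fully down and let it go; the sash stayed put, the glue, knife and tape were not touched, and the job is handed in (no verdict returned).

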